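# Load the bench shaker and start it, feeling for the hooded isolator

## Robot

A 7-joint arm with a two-finger parallel gripper is mounted at the origin on the work surface. World frame = base frame: x ahead of the robot, y to its left, z up, the work surface at z = 0. Lengths are in m, angles in rad, forces in N, time in s.
With the tool pointing down it reaches from about 0.35 to 0.9 m from the base axis. Payload 8.1 kg.
Tool frame: the origin (TCP) lies midway between the tips of the shut fingers; the grasp point (between the pads) lies 19 mm behind it; z points along the fingers, x is the direction in which the jaws open and shut, and the axes are right-handed (so a half turn about z gives the same grasp; the last joint's range is limited). The gripper opens to 92 mm and grips with 3 to 60 N. Pads are 19 mm wide; open, the fingers measure 130 mm over their backs; the gripper's body (75 mm by 190 mm) begins 47 mm behind the grasp point.
Start: joints at [1.114, 0.434, 0.025, 1.573, -0.012, 1.134, -0.075], TCP at [0.217, -0.586, 0.227] pointing down, gripper open.
Joint ranges: [-2.62, 2.62], [-0.44, 2.09], [-1.27, 1.32], [0.08, 2.57], [-1.32, 4.46], [0.12, 2], [-2.74, 2.74]. Speed limits (rad/s): [2.22, 2.22, 3.01, 3.01, 3.14, 3.14, 3.14].

## Interface

Orientations are given as a rotation vector (axis times angle).
In Python, from cell import arm gives the robot as it stands. The module is installed in compiled form; this text tells all that it offers.
- The arm moves only by the tool play_rows, never from a script. Its argument "motion" is a list of rows, each a list of 7 numbers: the gripper's target within -1 to 1 (fully open at 1, half-way at 0, shut at -1), then the shift along the tool's x, y, z in mm, then the turn, a rotation vector about the tool's x, y, z in rad. In form: [[claw, tx, ty, tz, ax, ay, az], ...]. A call has 1 to 10 rows; each row is the pose to reach, as a shift and turn from the pose measured when the call began, along the tool's axes at that moment; what a row does not reach only later rows make up. A row lasts 1/10 s, in which the tool goes at most 50 mm and 8.59 degrees, less where a joint would pass 70% of its speed; a pose out of reach is approached as far as the arm can. A call with a gripper value outside its range is refused whole. The fingers move at their own pace and stop on an object; "force" is the grip in N (left out, the last holds). Time passes only in rows, so rows that repeat a pose let the fingers close. It gives the time, the measured TCP pose, the force and the opening at its end, in the units of the state.
- arm.observe(): the state, without advancing time (a new reading comes with each control period).
- arm.get_image(name): name is "side" or "top"; returns a dict with "img" (384x512x3 uint8, blue, green, red), "depth" (384x512 float32, m along the optical axis (not along the pixel's ray), 0 where there is no reading), "K" (3x3 intrinsics, pixels), "rvec" (rotation vector, rad) and "tvec" (3), from world to camera coordinates, as OpenCV has them. Camera axes: x right, y down, z forward; pixel columns grow to the right and rows downward; lengths in m; the calibration is good to about 2 mm. A picture is of the moment at which its call begins.
- arm.sign_off(): hands the job in, once; it reports no verdict.
Trained networks look in a picture, given as the dict that the camera call returned (one of the last four; its "shot" number tells which), for a name from the list of things; names that differ only in an ending like _2 or _b are one class to them, and where a whole thing is asked for, a point or a joint stands for the part that bears it (a point fixed in the world has none). Each returns a list of dicts, best first, with "score" (0 to 1); they miss things now and then, are a little off and sometimes report something else, mostly with a low value. They report only what shows in the picture. A call takes as long as a camera call. They do not tell look-alikes from the thing itself.
- arm.look_for(picture, query): "box" ([left, top, width, height] as shares, 0 to 1, of the picture: columns of its width, rows of its height, round what is visible of it).
The state is a dict: "clock": time; "joints": joint angles; "dq": joint speeds; "joint_efforts": joint torques, N m; "position": TCP position; "ee_rot": TCP orientation; "force": force on the tool from outside, world axes, zero at the start; "ft_torque": the same for the moment, N m; "width": opening from 0.0 (shut) to 1.0 (fully open).
Only numpy, scipy, OpenCV 4.12 (cv2) and the standard library are available. Lean on these libraries where they do the work, as an engineer would, in place of code of your own. Each camera call takes 0.05 s, during which the arm holds its last target. There are 200 camera calls.

## Task

Stand the copper vase upright in the wooden crate and let go, then push the crate up the shaker's ramp without lifting it, until its rear edge drops behind the yellow lip and it lies flat on the deck. Then feel gently for the isolator toggle under the console's hood: if it is off (leaning to the black-marked side) flip it to on (the white-marked side), if it is already on leave it on. Finally press the green start button on top of the hood fully down and let go, and leave the hammer, the wood block and the brass bowl where they are.

Things in the scene. Friction and masses are not known exactly. Their poses are not given: they have to be found in the camera images.
- vase_center (a point): Solid copper vase, 80 mm tall, belly 64 mm across at 22 to 34 mm above its foot, straight round neck 46 mm across from 48 mm up to its flat top at 80 mm, foot 54 mm across, about 0.25 kg. This point is on its axis half-way up (40 mm above its foot); z is its axis. It starts upright on the table.
- crate: Open wooden crate, 120 mm (its x) by 100 mm (its y) by 42 mm high, walls and floor 6 mm thick, about 0.3 kg. Origin at the centre of its underside. It starts flat on the table at the ramp's foot, its x pointing roughly up the ramp.
- shaker: Fixed green bench shaker. Origin on the table right below the crest of its yellow lip, mid-width; its x points horizontally uphill. A steel ramp rises from the table at x = -100 mm to the crest at x = 0, 28 mm high. Side rails 30 mm high leave a channel 116 mm wide (y = +-58 mm); guide wings 24 mm high widen the entry out to x = -153 mm.
- shaker_deck (a point): Centre of the shaker's level deck, same axes as the shaker. The deck is 18 mm above the table, 10 mm below the crest, from the lip (shaker x = 0) to an end wall 55 mm high at x = 147 mm, with a motor 112 mm high beyond. Side rails stand 48 mm above the table. With the crate home its rear wall lies at shaker x = 0 to 27 mm.
- console: Fixed control console, 140 mm deep (its x), 150 mm wide (its y), 297 mm high. Origin at the centre of its underside; its x points away from the robot, z up. Its open front looks to the robot: a panel there, sloping 28 degrees, carries the toggle. A black mark is on its +y side (off), a white mark on its -y side (on), on the panel and along the hood's top edges.
- hood_edge (a point): Middle of the front lower edge of the console's drip hood (console x = -46 mm, 285 mm above the table), console axes. The hood, 12 mm thick, runs back to x = 70 mm, open at front and both sides, on a back column (x = 30 to 70 mm). It covers the toggle: reach in below this edge with the tool leaning about 30 degrees, pointing down and away from the robot.
- toggle_pivot (a point): Pivot of the toggle lever on the panel, 115 mm above the table, console axes. The lever, 11 mm thick, ends in a black ball 18 mm across, centre 62 mm from the pivot. At mid-throw it would point along (-0.469, 0, 0.883) in console axes; it rests only at an end: 31 degrees (ball 32 mm) over to +y = off or to -y = on.
- toggle_mid (a point): Fixed point mid-way between the toggle ball's two resting places (console axes); the ball rests 32 mm from it, to +y when off or to -y when on. The taper of a fingertip may slip over the ball: reach some 20 mm past this point. An over-centre weight drops the lever to the nearer end; about 2.3 N sideways at the ball starts it moving, falling to none at mid-throw. Which end it rests at is not reported: feel for it, pressing with less than 20 N.
- start (a joint): Green start push button, 36 mm across, at x = 10 mm, y = 0 of the console, on top of the hood, pressed straight down; 0 = up, 0.006 m = fully down, springs back, about 5 N when fully down.
- start_top (a point): Centre of the top face of the green start button.
- hammer_grip (a point): Bystander: a hammer lying on the table; this point is on its handle. Leave alone.
- woodblock: Bystander: a wooden block 140 x 60 x 45 mm on the table, origin at the centre of its underside. Leave alone.
- bowl: Bystander: a brass bowl 110 mm across and 45 mm high on the table, origin at the centre of its underside. Leave alone.
Things that resemble listed ones, but are neither listed nor needed, are in the scene too. Of the things shaped like the part that bears vase_center, the copper one is meant.

How it is judged:
By the outcome, as a careful person would: the job done as asked, in the order asked, and still so for the second after the job is handed in, with the robot touching nothing.
It also fails if it takes over 72 s, if anything falls off the work surface, if the arm or the gripper's body presses on something with over 40 N, if the wrist force passes 120 N, or if a joint passes its speed limit or range.

## Working session

There is one attempt and no reset: what is moved stays moved. The work goes in short steps, Python scripts to look and compute and a tool call to move; the robot and the scene stay as the last step left them, time stands still between calls to the robot, and variables do not carry over. Pictures are saved under pics/ and viewed, on a budget of 10 in all, crops included, one or two more only if the job needs it, and the job is handed in when it is done.

Besides the shell and the picture viewer there is one more tool, called after "Call:" by a JSON object that holds its "op" and its "data". play_rows: Moves the arm, as the interface text tells. Its arguments: {"type":"object","properties":{"motion":{"type":"array"},"force":{"type":"number"}},"required":["motion"]}

```bash
mkdir -p pics
cat > h.py <<'E'
import numpy as np, cv2
from scipy.spatial.transform import Rotation as R
from cell import arm
def cloud(p):
    d=p["depth"];K=np.array(p["K"]);v,u=np.mgrid[:d.shape[0],:d.shape[1]]
    c=np.stack([(u-K[0,2])/K[0,0]*d,(v-K[1,2])/K[1,1]*d,d],-1)
    Rm=R.from_rotvec(np.ravel(p["rvec"])).as_matrix()
    w=(c-np.ravel(p["tvec"]))@Rm; w[d==0]=np.nan
    return w
def delta(pos,rot):
    "world target -> tool shift mm, turn"
    s=arm.observe();R0=R.from_rotvec(s["ee_rot"])
    return np.round(R0.inv().apply(np.array(pos)-s["position"])*1000,1),np.round((R0.inv()*rot).as_rotvec(),3)
E
python3 - <<'E'
from h import *
for n in("side","top"):
    p=arm.get_image(n);cv2.imwrite(f"pics/{n}0.png",p["img"]);w=cloud(p);np.save(f"{n}0.npy",w)
    for q in["vase_center","crate","shaker","console","start","toggle_pivot","hammer_grip","woodblock","bowl","hood_edge","shaker_deck"]:
        for r in arm.look_for(p,q)[:3]:
            b=np.array(r["box"])*[512,384,512,384];c=(b[:2]+b[2:]/2).astype(int)
            print(n,q,round(r["score"],2),b.astype(int),w[c[1],c[0]].round(3))
s=arm.observe();print(s["position"],s["ee_rot"],s["width"],R.from_rotvec(s["ee_rot"]).as_matrix().round(2))
E
```

```text
side vase_center 0.83 [283 220  15  18] [0.423 0.062 0.07 ]
side vase_center 0.56 [308 197  18  23] [ 0.342 -0.035  0.079]
side crate 0.82 [233 212  27  35] [0.582 0.036 0.006]
side crate 0.46 [280 193  18  22] [ 0.44  -0.065  0.055]
side shaker 0.92 [202 240  65 119] [0.565 0.331 0.019]
side shaker 0.45 [232  89  50  89] [ 0.609 -0.351  0.133]
side console 0.92 [234  90  47  93] [ 0.604 -0.344  0.129]
side start 0.47 [256  96   4   6] [ 0.6   -0.321  0.315]
side toggle_pivot 0.83 [232  87  52  90] [ 0.605 -0.372  0.127]
side hammer_grip 0.87 [279 288  65  67] [0.324 0.364 0.022]
side woodblock 0.67 [299 157  40  28] [ 0.347 -0.269  0.039]
side bowl 0.83 [172 189  29  23] [ 0.832 -0.059  0.01 ]
side hood_edge 0.79 [233  89  48  89] [ 0.609 -0.351  0.133]
side shaker_deck 0.64 [208 240  62 119] [0.551 0.324 0.017]
side shaker_deck 0.28 [281 287  66  66] [0.315 0.363 0.023]
top vase_center 0.86 [274 256  18  19] [ 0.354 -0.055  0.077]
top vase_center 0.78 [281 225  18  19] [ 0.449 -0.078  0.076]
top vase_center 0.68 [241 232  18  19] [0.43  0.04  0.079]
top crate 0.66 [230 176  39  35] [0.577 0.04  0.009]
top shaker 0.97 [ 94 171 137  51] [0.572 0.314 0.018]
top console 0.67 [337 142  90  71] [ 0.589 -0.303  0.296]
top start 0.54 [387 163  16  17] [ 0.604 -0.332  0.314]
top toggle_pivot 0.79 [340 144  86  70] [ 0.586 -0.305  0.297]
top hammer_grip 0.68 [115 254  74  54] [0.313 0.346 0.024]
top woodblock 0.95 [341 240  35  50] [ 0.35  -0.289  0.048]
top woodblock 0.46 [339 141  87  71] [ 0.592 -0.305  0.288]
top bowl 0.88 [252 100  38  34] [ 0.828 -0.032 -0.001]
top hood_edge 0.65 [340 140  86  71] [ 0.594 -0.309  0.294]
top hood_edge 0.37 [388 165  14  13] [ 0.604 -0.332  0.314]
top shaker_deck 0.61 [ 92 170 135  48] [0.582 0.324 0.012]
[ 0.21653497 -0.58629273  0.22674374] [ 2.57764493e+00 -1.79590970e+00  3.99064436e-05] 1.0015401848349306 [[ 0.35 -0.94  0.  ]
 [-0.94 -0.35 -0.  ]
 [ 0.   -0.   -1.  ]]
```

Run:
```python
import cv2,numpy as np
a=cv2.imread("pics/top0.png")[90:320,80:440];b=cv2.imread("pics/side0.png")[80:370,160:350]
a=cv2.resize(a,(720,460),interpolation=cv2.INTER_CUBIC)
cv2.imwrite("pics/top1.png",a)
cv2.imwrite("pics/side1.png",cv2.resize(b,(393,600),interpolation=cv2.INTER_CUBIC))
```

```text
(no output)
```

View pics/top1.png

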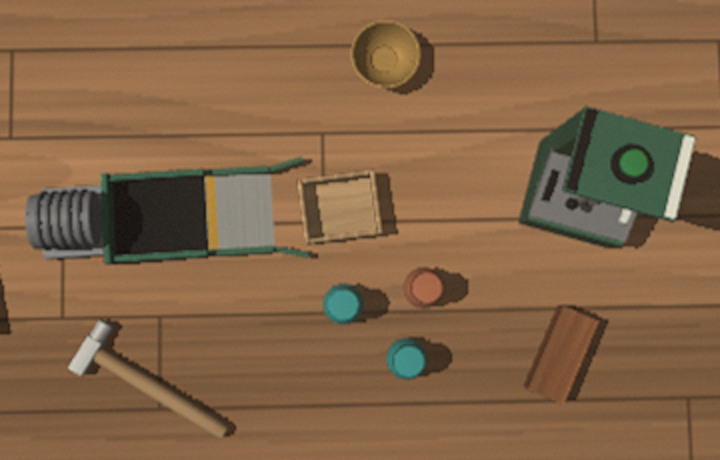

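View pics/side1.png

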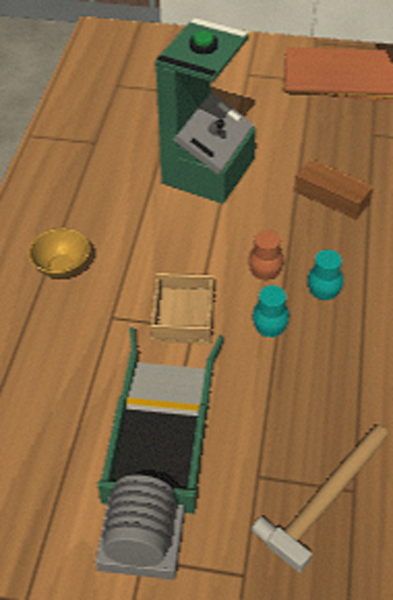

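Top view: the copper vase is at (425,287) of the crop, with two teal look-alikes beside it. The crate is at (340,207), ramp to its left (uphill = world +y), and the console is at upper right, green button at (633,163). Next: exact poses from depth.

Run:
```python
from h import *
t=np.load("top0.npy").reshape(-1,3);s=np.load("side0.npy").reshape(-1,3)
ti=cv2.imread("pics/top0.png").reshape(-1,3).astype(int);si=cv2.imread("pics/side0.png").reshape(-1,3).astype(int)
def sel(w,x,y,z):
    return (w[:,0]>x[0])&(w[:,0]<x[1])&(w[:,1]>y[0])&(w[:,1]<y[1])&(w[:,2]>z[0])&(w[:,2]<z[1])
def rect(w,m,l):
    P=w[m];r=cv2.minAreaRect((P[:,:2]*1000).astype(np.float32));print(l,len(P),"c",np.round(r[0],1),"size",np.round(r[1],1),"ang",round(r[2],2),"zmed",np.median(P[:,2]).round(4))
    return r
for n,w in(("t",t),("s",s)):
    rect(w,sel(w,(.41,.49),(-.12,-.04),(.07,.09)),n+" vase top")
    rect(w,sel(w,(.50,.66),(-.06,.13),(.034,.048)),n+" crate rim")
    rect(w,sel(w,(.50,.72),(-.50,-.2),(.288,.303)),n+" hood")
    rect(w,sel(w,(.52,.68),(-.42,-.25),(.306,.33)),n+" button")
    rect(w,sel(w,(.45,.7),(.22,.45),(.042,.052)),n+" rails high")
    rect(w,sel(w,(.45,.7),(.24,.40),(.012,.022)),n+" deck")
    im=ti if n=="t" else si
    hsv=cv2.cvtColor(im.reshape(-1,1,3).astype(np.uint8),cv2.COLOR_BGR2HSV).reshape(-1,3)
    y=sel(w,(.45,.7),(.1,.4),(.01,.04))&(hsv[:,0]>18)&(hsv[:,0]<30)&(hsv[:,1]>170)&(hsv[:,2]>120)
    rect(w,y,n+" lip")
    st=sel(w,(.45,.7),(.1,.4),(.002,.03))&(hsv[:,1]<40)&(hsv[:,2]>90); rect(w,st,n+" ramp")
    # rails by y-slices
    g=sel(w,(.45,.7),(.05,.4),(.018,.055))&(hsv[:,0]>50)&(hsv[:,0]<95)&(hsv[:,1]>60)
    for y0 in np.arange(.09,.36,.03):
        P=w[g&(abs(w[:,1]-y0)<.015)]
        a=P[P[:,0]>.57,0];b=P[P[:,0]<.57,0]
        print(round(y0,3),[ (len(q),q.min().round(3),np.median(q).round(3),q.max().round(3)) for q in(a,b) if len(q)])
    # dark points above panel
    d=sel(w,(.45,.7),(-.45,-.2),(.15,.26));
    dk=d&(im.max(1)<70); P=w[dk];print("dark",len(P),P.round(3).tolist()[:25])
```

```text
t vase top 182 c [451.4 -87.1] size [43. 42.] ang 89.01 zmed 0.0783
t crate rim 252 c [579.8  42.6] size [100.  120.2] ang 6.22 zmed 0.0399
t hood 2236 c [ 607.2 -335.5] size [151.  117.5] ang 73.53 zmed 0.2959
t button 270 c [ 605.  -335.4] size [49.9 47.1] ang 89.1 zmed 0.3142
t rails high 366 c [569.8 338.3] size [139.  176.3] ang 2.76 zmed 0.0471
t deck 1502 c [566.  318.4] size [127.9 159.7] ang 3.01 zmed 0.0166
t lip 50 c [574.8 241.7] size [110.2   8.7] ang 2.9 zmed 0.0243
t ramp 824 c [575.9 191.8] size [118.1  81.9] ang 3.41 zmed 0.012
0.09 [(1, np.float64(0.653), np.float64(0.653), np.float64(0.653)), (6, np.float64(0.505), np.float64(0.505), np.float64(0.508))]
0.12 [(12, np.float64(0.644), np.float64(0.649), np.float64(0.656)), (16, np.float64(0.505), np.float64(0.511), np.float64(0.515))]
0.15 [(14, np.float64(0.637), np.float64(0.641), np.float64(0.644)), (17, np.float64(0.512), np.float64(0.515), np.float64(0.515))]
0.18 [(19, np.float64(0.636), np.float64(0.638), np.float64(0.641)), (23, np.float64(0.509), np.float64(0.513), np.float64(0.516))]
0.21 [(21, np.float64(0
[... 3129 characters left out ...]
p.float64(0.626), np.float64(0.631)), (32, np.float64(0.498), np.float64(0.503), np.float64(0.508))]
dark 260 [[0.638, -0.301, 0.258], [0.637, -0.294, 0.258], [0.635, -0.302, 0.253], [0.632, -0.307, 0.249], [0.63, -0.32, 0.241], [0.639, -0.287, 0.259], [0.637, -0.295, 0.253], [0.636, -0.307, 0.244], [0.633, -0.312, 0.241], [0.63, -0.318, 0.237], [0.628, -0.329, 0.229], [0.625, -0.332, 0.228], [0.624, -0.345, 0.218], [0.62, -0.348, 0.217], [0.642, -0.281, 0.258], [0.637, -0.291, 0.251], [0.635, -0.302, 0.244], [0.633, -0.313, 0.236], [0.63, -0.314, 0.235], [0.627, -0.322, 0.23], [0.625, -0.33, 0.225], [0.622, -0.338, 0.219], [0.62, -0.35, 0.211], [0.619, -0.366, 0.199], [0.616, -0.37, 0.197]]
```

```bash
cat >> h.py <<'E'
def down(a):
    a=np.deg2rad(a);x=[np.cos(a),np.sin(a),0];z=[0,0,-1];return R.from_matrix(np.stack([x,np.cross(z,x),z],1))
C0=np.array([.5955,-.331,0]);A=np.deg2rad(73.7-90)
CX=np.array([np.cos(A),np.sin(A),0]);CY=np.array([-np.sin(A),np.cos(A),0]);CM=np.stack([CX,CY,[0,0,1]],1)
E
python3 - <<'E'
from h import *
print("above vase",delta([.450,-.086,.15],down(3)))
for n in("top","side"):
    w=np.load(n+"0.npy");im=cv2.imread(f"pics/{n}0.png")
    c=(w-C0)@CM
    m=(abs(c[...,1])<.07)&(c[...,0]>-.09)&(c[...,0]<.03)&(c[...,2]>.08)&(c[...,2]<.27)
    P=c[m]
    # plane of slope 28
    n_=np.array([-.469,0,.883]);h=P@n_
    hist,e=np.histogram(h,40);k=hist.argmax();h0=np.median(h[abs(h-e[k])<.006]);print(n,"plane h",h0, "x at z=.115:",(h0-.883*.115)/-.469)
    q=m&((c@n_-h0)>.008)
    for v,u in list(zip(*np.where(q)))[::max(1,q.sum()//40)]: print((u,v),c[v,u].round(3),round(float(c[v,u]@n_-h0),3),im[v,u])
E
```

```text
above vase (array([-388.4, -392.3,   76.7]), array([ 0.   , -0.   , -1.269]))
top plane h 0.10632823322565178 x at z=.115: -0.010198791525909964
(np.int64(364), np.int64(169)) [0.026 0.046 0.144] 0.009 [107 111 115]
(np.int64(365), np.int64(188)) [-0.03   0.034  0.161] 0.05 [ 93  96 101]
(np.int64(368), np.int64(188)) [-0.025  0.021  0.143] 0.031 [ 97 101 104]
(np.int64(369), np.int64(188)) [-0.026  0.02   0.15 ] 0.039 [81 88 92]
(np.int64(370), np.int64(188)) [-0.023  0.016  0.141] 0.03 [70 77 79]
(np.int64(371), np.int64(188)) [-0.022  0.012  0.137] 0.024 [66 75 74]
(np.int64(352), np.int64(189)) [-0.036  0.06   0.111] 0.009 [26 31 40]
(np.int64(363), np.int64(189)) [-0.035  0.039  0.165] 0.055 [ 96 101 105]
(np.int64(364), np.int64(189)) [-0.036  0.038  0.174] 0.064 [60 67 70]
(np.int64(365), np.int64(189)) [-0.034  0.035  0.17 ] 0.06 [45 48 53]
(np.int64(366), np.int64(189)) [-0.033  0.031  0.164] 0.054 [59 62 66]
(np.int64(367), np.int64(189)) [-0.032  0.028  0.165] 0.055 [66 71 75]
(np.int64(368), np.int64(189)) [-0.03   0.024  0.156] 0.046 [75 81 85]
(np.int64(369), np.int64(1
[... 5936 characters left out ...]
 34]
(np.int64(249), np.int64(136)) [0.029 0.035 0.155] 0.016 [47 59 37]
(np.int64(249), np.int64(137)) [0.029 0.036 0.151] 0.012 [41 58 33]
(np.int64(247), np.int64(138)) [0.029 0.052 0.157] 0.018 [40 56 35]
(np.int64(266), np.int64(138)) [-0.042  0.031  0.167] 0.06 [27 20 23]
(np.int64(247), np.int64(139)) [0.029 0.052 0.153] 0.014 [46 57 36]
(np.int64(267), np.int64(139)) [-0.047  0.033  0.166] 0.061 [35 39 39]
(np.int64(266), np.int64(140)) [-0.046  0.039  0.164] 0.059 [33 31 31]
(np.int64(264), np.int64(141)) [-0.031  0.025  0.144] 0.035 [66 72 75]
(np.int64(263), np.int64(142)) [-0.02   0.01   0.124] 0.011 [75 79 82]
(np.int64(266), np.int64(143)) [-0.03   0.003  0.117] 0.01 [40 43 41]
```

The depth data shows the toggle ball at console (-41, +32, 163) mm, so it is off. I'll confirm that by touch later. Vase first.

Call:
{"op": "play_rows", "data": {"motion": [[0.43,-40,-40,0,0,0,-0.13],[0.43,-80,-80,0,0,0,-0.27],[0.43,-120,-120,0,0,0,-0.4],[0.43,-155,-155,0,0,0,-0.53],[0.43,-190,-190,0,0,0,-0.66],[0.43,-225,-225,0,0,0,-0.8],[0.43,-260,-260,0,0,0,-0.93],[0.43,-295,-295,0,0,0,-1.06],[0.43,-330,-330,20,0,0,-1.2],[0.43,-365,-370,50,0,0,-1.269]], "force": 15}}

```text
clock: 2.2
position: [0.4262, -0.138, 0.1912]
ee_rot: [3.139, 0.09, 0.006]
force: [0.7, -1.0, -0.4]
width: 0.716
```

Run:
```python
from h import *
print(arm.observe()["width"],arm.observe()["position"],delta([.450,-.086,.13],down(3)))
```

```text
0.7155230125777303 [ 0.42623125 -0.13799844  0.19121464] (array([ 26.5, -50.6,  61.2]), array([ 0.002, -0.004,  0.005]))
```

Call:
{"op": "play_rows", "data": {"motion": [[0.43,26.5,-50.6,30,0,0,0.005],[0.43,26.5,-50.6,60,0,0,0.005],[0.43,26.5,-50.6,90,0,0,0.005],[0.43,26.5,-50.6,115,0,0,0.005],[0.43,26.5,-50.6,132,0,0,0.005],[0.43,26.5,-50.6,142,0,0,0.005],[0.43,26.5,-50.6,142,0,0,0.005],[-0.3,26.5,-50.6,142,0,0,0.005],[-0.3,26.5,-50.6,142,0,0,0.005],[-0.3,26.5,-50.6,142,0,0,0.005]]}}

```text
clock: 3.2
position: [0.4502, -0.0864, 0.05]
ee_rot: [3.138, 0.082, 0.006]
force: [-3.5, 0.1, 1.6]
width: 0.502
```

Call:
{"op": "play_rows", "data": {"motion": [[-0.3,0,0,0,0,0,0],[-0.3,0,0,-5,0,0,0],[-0.3,0,0,-20,0,0,0],[-0.3,0,0,-45,0,0,0],[-0.3,0,0,-70,0,0,0]]}}

```text
clock: 3.7
position: [0.4495, -0.0861, 0.1208]
ee_rot: [3.139, 0.082, 0.005]
force: [-0.1, -0.4, -2.0]
width: 0.502
```

Run:
```python
from h import *
u=np.array([-.108,.994])*.004
print(arm.observe()["width"],arm.observe()["position"],delta([.579+u[0],.043+u[1],.115],down(3)))
p=arm.get_image("top");w=cloud(p).reshape(-1,3)
m=(w[:,0]>.49)&(w[:,0]<.66)&(w[:,1]>-.05)&(w[:,1]<.11)&(w[:,2]>.034)&(w[:,2]<.046)
r=cv2.minAreaRect((w[m][:,:2]*1000).astype(np.float32));print(r)
```

```text
0.5015023539056833 [ 0.44952857 -0.08607624  0.12084652] (array([ 135.8, -126.1,    6.1]), array([ 0.002, -0.003, -0.   ]))
((579.7904663085938, 42.72528839111328), (99.86222839355469, 120.24700164794922), 5.994405269622803)
```

Call:
{"op": "play_rows", "data": {"motion": [[-0.3,25,-23,-5,0,0,0],[-0.3,55,-50,-5,0,0,0],[-0.3,85,-79,-5,0,0,0],[-0.3,115,-107,-5,0,0,0],[-0.3,136,-126,0,0,0,0],[-0.3,136,-126,0,0,0,0],[-0.3,136,-126,20,0,0,0],[-0.3,136,-126,40,0,0,0],[-0.3,136,-126,54,0,0,0],[-0.3,136,-126,59,0,0,0]]}}

```text
clock: 4.75
position: [0.5801, 0.046, 0.0647]
ee_rot: [3.137, 0.082, 0.009]
force: [-0.2, -0.0, -2.2]
width: 0.503
```

Call:
{"op": "play_rows", "data": {"motion": [[-0.3,0,0,3,0,0,0],[-0.3,0,0,4.5,0,0,0],[-0.3,0,0,4.5,0,0,0]]}}

```text
clock: 5.05
position: [0.5804, 0.0459, 0.0606]
ee_rot: [3.137, 0.082, 0.01]
force: [-0.1, 0.4, -2.7]
width: 0.502
```

Weight still carried; 4 mm more.

Call:
{"op": "play_rows", "data": {"motion": [[-0.3,0,0,2.5,0,0,0],[-0.3,0,0,5,0,0,0],[-0.3,0,0,5,0,0,0]]}}

```text
clock: 5.35
position: [0.5808, 0.0458, 0.0559]
ee_rot: [3.137, 0.081, 0.011]
force: [0.4, -0.4, -0.8]
width: 0.499
```

Call:
{"op": "play_rows", "data": {"motion": [[0.35,0,0,0.5,0,0,0],[0.35,0,0,0.5,0,0,0],[0.35,0,0,0.5,0,0,0],[0.35,0,0,-10,0,0,0],[0.35,0,0,-40,0,0,0],[0.35,0,0,-80,0,0,0],[0.35,0,30,-110,0,0,0],[0.35,0,75,-110,0,0,0],[0.0,0,120,-110,0,0,0],[0.0,0,140,-110,0,0,0]]}}

```text
clock: 6.35
position: [0.5871, -0.0993, 0.1674]
ee_rot: [3.135, 0.073, 0.012]
force: [0.1, -0.7, -0.4]
width: 0.551
```

Run:
```python
from h import *
p=arm.get_image("top");W=cloud(p);w=W.reshape(-1,3)
cv2.imwrite("pics/top2.png",cv2.resize(p["img"][130:270,100:350],(750,420)))
B=(w[:,0]>.49)&(w[:,0]<.66)&(w[:,1]>-.05)&(w[:,1]<.11)
m=B&(w[:,2]>.034)&(w[:,2]<.046)
r=cv2.minAreaRect((w[m][:,:2]*1000).astype(np.float32));print(r)
m=B&(w[:,2]>.08)&(w[:,2]<.1);print(w[m].mean(0),cv2.minAreaRect((w[m][:,:2]*1000).astype(np.float32)),w[m][:,2].std())
s=arm.observe();print(s["width"],s["position"],s["force"])
c=np.array([.5797,.0427]);d=np.array([-.104,.9945])
for k in(-.060-.0095-.015,):
  print(delta([*(c+d*k),.020],down(6)))
```

```text
((579.6729736328125, 42.570011138916016), (100.28466033935547, 120.23291778564453), 5.929440975189209)
[0.58303225 0.0450557  0.08479282] ((582.5919799804688, 44.95355987548828), (43.20248031616211, 43.38831329345703), 63.316734313964844) 0.002757505069876645
0.5256596644221971 [ 0.5870894 -0.1017249  0.1670827] [ 0.2741623  -3.58890183 -0.14077926]
(array([  3. , -61.3, 146.7]), array([ 0.008, -0.007, -0.061]))
```

View pics/top2.png

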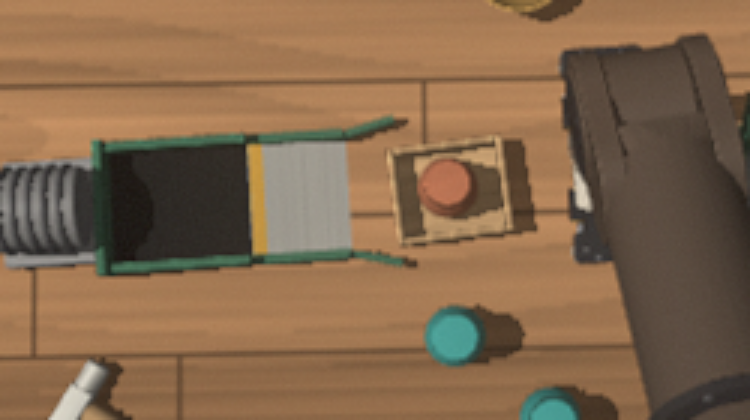

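The vase stands upright in the crate, top centre at (445,187) in this crop. I'll plan the push with the tool tilted 20° and the fingers half open.

```bash
cat >> h.py <<'E'
def push(y,z,yaw,x=None,tilt=20):
    "TCP target for rear-wall contact at y"
    x=.5735-.052*(y-.21) if x is None else x
    q=R.from_rotvec(np.deg2rad(tilt)*np.array([np.cos(np.deg2rad(yaw)),np.sin(np.deg2rad(yaw)),0]))*down(yaw)
    return [x,y-.009,z],q
def rows(tg,claw):
    for t in tg:
        d,a=delta(*t);print([claw,*d.tolist(),*a.tolist()],end=", ")
    print()
E
python3 - <<'E'
from h import *
print(push(0,0,6)[1].as_matrix()[:,2])
rows([push(-.05,.10,6,.586),push(-.05,.020,6,.586)]+[push(-.028,.020,6,.586)],0)
E
```

```text
[-0.03575084  0.34014652 -0.93969262]
[0, 0.3, -43.2, 66.8, 0.357, -0.017, -0.059], [0, -0.2, -43.8, 146.8, 0.357, -0.017, -0.059], [0, 0.7, -65.8, 146.6, 0.357, -0.017, -0.059],
```

Call:
{"op": "play_rows", "data": {"motion": [[0,0.3,-10,20,0.12,-0.006,-0.02],[0,0.3,-22,45,0.24,-0.01,-0.04],[0,0.3,-43,67,0.357,-0.017,-0.059],[0,0.3,-43,67,0.357,-0.017,-0.059],[0,0,-43.5,95,0.357,-0.017,-0.059],[0,0,-43.8,125,0.357,-0.017,-0.059],[0,0,-43.8,146,0.357,-0.017,-0.059],[0,0,-43.8,146.5,0.357,-0.017,-0.059],[0,0.7,-66,146.5,0.357,-0.017,-0.059],[0,0.7,-66,146.5,0.357,-0.017,-0.059]]}}

```text
clock: 7.4
position: [0.587, -0.0327, 0.0232]
ee_rot: [-2.788, -0.153, 0.022]
force: [-0.7, 0.7, 0.7]
width: 0.498
```

Run:
```python
from h import *
s=arm.observe();print(s["position"],s["width"],s["force"])
ys=[-.019,-.009,.003,.015,.027,.041,.055,.069,.083,.097]
rows([push(y,.020,y_) for y,y_ in zip(ys,[6,6,5.5,5,4.5,4,3.5,3,3,3])],0)
```

```text
[ 0.58695797 -0.03269435  0.02315831] 0.4982744968158843 [-0.7399049   0.66439299  0.68161069]
[0, -1.0, -3.5, 4.6, -0.001, -0.001, 0.005], [0, -0.5, -12.9, 8.0, -0.001, -0.001, 0.005], [0, 0.2, -24.1, 12.2, -0.001, 0.001, 0.014], [0, 0.9, -35.4, 16.3, -0.001, 0.004, 0.022], [0, 1.6, -46.7, 20.4, -0.001, 0.007, 0.03], [0, 2.4, -59.8, 25.2, -0.001, 0.01, 0.038], [0, 3.2, -73.0, 30.0, -0.001, 0.013, 0.046], [0, 4.0, -86.1, 34.8, -0.001, 0.016, 0.055], [0, 4.8, -99.3, 39.6, -0.001, 0.016, 0.055], [0, 5.6, -112.4, 44.4, -0.001, 0.016, 0.055],
```

Call:
{"op": "play_rows", "data": {"motion": [[0,-1,-4,3,0,0,0.005],[0,-0.5,-13,6.5,0,0,0.005],[0,0.2,-24,11,0,0.001,0.014],[0,0.9,-35.5,15,0,0.004,0.022],[0,1.6,-46.5,19,0,0.007,0.03],[0,2.4,-60,24,0,0.01,0.038],[0,3.2,-73,29,0,0.013,0.046],[0,4,-86,34,0,0.016,0.055],[0,4.8,-99,39,0,0.016,0.055],[0,5.6,-112,44,0,0.016,0.055]]}}

```text
clock: 8.4
position: [0.5814, 0.0852, 0.0214]
ee_rot: [-2.795, -0.069, 0.008]
force: [0.7, -9.2, 5.4]
width: 0.502
```

Run:
```python
from h import *
s=arm.observe();print(s["position"],s["width"],s["force"])
p=arm.get_image("side");cv2.imwrite("pics/side2.png",cv2.resize(p["img"][150:330,170:340],(567,600),interpolation=cv2.INTER_CUBIC))
ys=[.105,.115,.125,.135,.145,.150,.155,.160,.165,.170]
zs=[.020,.021,.022,.024,.028,.031,.034,.037,.041,.045]
rows([push(y,z,3) for y,z in zip(ys,zs)],0)
```

```text
[0.58139218 0.0851546  0.02143027] 0.5021946868165511 [ 0.69699766 -9.20282593  5.36642118]
[0, -1.2, -6.0, 4.1, 0.001, -0.002, 0.001], [0, -1.2, -15.8, 6.6, 0.001, -0.002, 0.001], [0, -1.2, -25.5, 9.1, 0.001, -0.002, 0.001], [0, -1.2, -35.6, 10.6, 0.001, -0.002, 0.001], [0, -1.2, -46.4, 10.3, 0.001, -0.002, 0.001], [0, -1.2, -52.1, 9.1, 0.001, -0.002, 0.001], [0, -1.2, -57.8, 8.0, 0.001, -0.002, 0.001], [0, -1.1, -63.6, 6.9, 0.001, -0.002, 0.001], [0, -1.1, -69.6, 4.9, 0.001, -0.002, 0.001], [0, -1.1, -75.7, 2.8, 0.001, -0.002, 0.001],
```

View pics/side2.png

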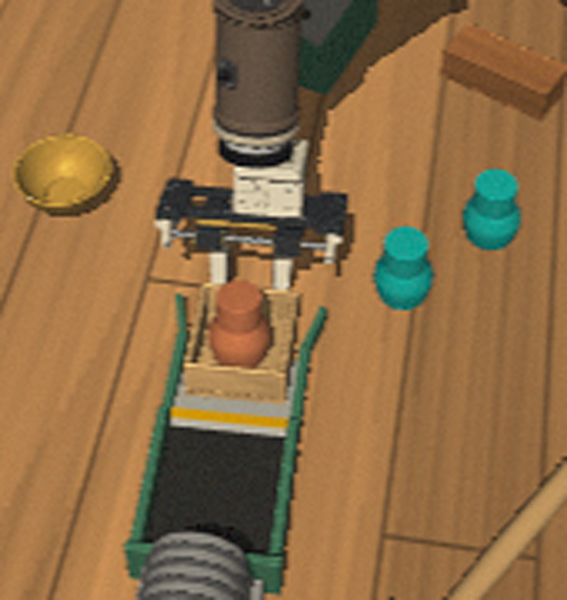

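Call:
{"op": "play_rows", "data": {"motion": [[0,-1.2,-6,4,0,0,0],[0,-1.2,-16,6,0,0,0],[0,-1.2,-26,7.5,0,0,0],[0,-1.2,-36,8.5,0,0,0],[0,-1.2,-46,8.5,0,0,0],[0,-1.2,-52,8,0,0,0],[0,-1.2,-58,7,0,0,0],[0,-1.1,-63.5,6,0,0,0],[0,-1.1,-69.5,4.5,0,0,0],[0,-1.1,-75.5,2.5,0,0,0]]}}

```text
clock: 9.45
position: [0.5758, 0.1608, 0.0455]
ee_rot: [-2.792, -0.073, 0.009]
force: [0.6, -3.2, -0.6]
width: 0.501
```

Run:
```python
from h import *
s=arm.observe();print(s["position"],s["width"],s["force"])
p=arm.get_image("side");cv2.imwrite("pics/side3.png",cv2.resize(p["img"][180:330,180:310],(520,600),interpolation=cv2.INTER_CUBIC))
ys=[.174,.180,.186,.192,.198,.205,.212,.219,.226,.233]
rows([push(y,.046,3) for y in ys],0)
```

```text
[0.57575478 0.16082247 0.0455446 ] 0.5010056417915328 [ 0.59593589 -3.16249628 -0.55232984]
[0, -0.4, -2.5, 1.4, -0.0, -0.003, 0.002], [0, -0.4, -8.1, 3.4, -0.0, -0.003, 0.002], [0, -0.4, -13.8, 5.5, -0.0, -0.003, 0.002], [0, -0.4, -19.4, 7.6, -0.0, -0.003, 0.002], [0, -0.4, -25.1, 9.6, -0.0, -0.003, 0.002], [0, -0.4, -31.6, 12.0, -0.0, -0.003, 0.002], [0, -0.3, -38.2, 14.4, -0.0, -0.003, 0.002], [0, -0.3, -44.8, 16.8, -0.0, -0.003, 0.002], [0, -0.3, -51.4, 19.2, -0.0, -0.003, 0.002], [0, -0.3, -58.0, 21.6, -0.0, -0.003, 0.002],
```

View pics/side3.png

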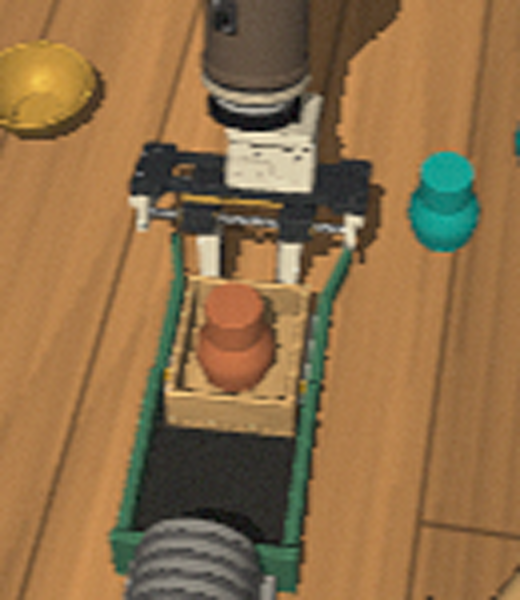

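Call:
{"op": "play_rows", "data": {"motion": [[0,-0.4,-3,1.2,0,0,0],[0,-0.4,-8,3,0,0,0],[0,-0.4,-13,5,0,0,0],[0,-0.4,-18,7,0,0,0],[0,-0.4,-22,8.5,0,0,0]]}}

```text
clock: 10.0
position: [0.5744, 0.1861, 0.046]
ee_rot: [-2.791, -0.075, 0.008]
force: [0.9, -6.5, 3.3]
width: 0.502
```

```bash
cat > crate.py <<'E'
from h import *
s=arm.observe();print(s["position"],s["force"])
p=arm.get_image("top");w=cloud(p).reshape(-1,3)
hsv=cv2.cvtColor(p["img"],cv2.COLOR_BGR2HSV).reshape(-1,3)
B=(w[:,0]>.50)&(w[:,0]<.65)&(w[:,1]>.15)&(w[:,1]<.39)
m=B&(w[:,2]>.034)&(w[:,2]<.1)&(hsv[:,0]>8)&(hsv[:,0]<26)&(hsv[:,2]>70)&(abs(w[:,0]-.572)<.054)
for y0 in np.arange(.16,.4,.01):
    P=w[m&(abs(w[:,1]-y0)<.005)]
    if len(P):print(y0.round(2),len(P),"z",np.percentile(P[:,2],[10,50,90]).round(3))
E
python3 crate.py
```

```text
[0.57441544 0.18605042 0.04602902] [ 0.90609973 -6.49766776  3.29490773]
0.18 2 z [0.081 0.083 0.084]
0.2 38 z [0.06  0.065 0.068]
0.21 23 z [0.035 0.06  0.068]
0.22 25 z [0.035 0.049 0.068]
0.23 75 z [0.036 0.068 0.077]
0.24 58 z [0.037 0.066 0.078]
0.25 48 z [0.037 0.068 0.079]
0.26 41 z [0.037 0.069 0.075]
0.27 39 z [0.036 0.068 0.073]
0.28 56 z [0.035 0.062 0.074]
0.29 64 z [0.035 0.039 0.071]
0.3 86 z [0.035 0.037 0.07 ]
0.31 123 z [0.038 0.068 0.074]
0.32 3 z [0.07  0.071 0.071]
```

Call:
{"op": "play_rows", "data": {"motion": [[0,0,-4,1.5,0,0,0],[0,0,-8,3,0,0,0],[0,0,-12,4.5,0,0,0],[0,0,-16,6,0,0,0],[0,0,-20,7.5,0,0,0]]}}

```text
clock: 10.55
position: [0.5729, 0.209, 0.046]
ee_rot: [-2.79, -0.076, 0.008]
force: [-0.2, -1.5, -0.8]
width: 0.502
```

```bash
python3 crate.py
```

```text
[0.5729064  0.20900144 0.0459661 ] [-0.17480114 -1.52193653 -0.78641021]
0.21 2 z [0.08  0.083 0.087]
0.22 36 z [0.058 0.07  0.075]
0.23 48 z [0.035 0.069 0.073]
0.24 65 z [0.035 0.038 0.069]
0.25 69 z [0.035 0.052 0.069]
0.26 90 z [0.042 0.07  0.083]
0.27 57 z [0.048 0.069 0.084]
0.28 41 z [0.052 0.064 0.072]
0.29 35 z [0.043 0.065 0.073]
0.3 21 z [0.044 0.062 0.064]
0.31 18 z [0.045 0.061 0.065]
0.32 18 z [0.055 0.058 0.062]
0.33 74 z [0.036 0.051 0.059]
0.34 57 z [0.051 0.058 0.062]
```

Call:
{"op": "play_rows", "data": {"motion": [[0,0,-5,2,0,0,0],[0,0,-10,4,0,0,0],[0,0,-15,5.7,0,0,0],[0,0,-20,7.5,0,0,0],[0,0,-25,9.3,0,0,0],[0,0,-29,10.7,0,0,0],[0,0,-33,12,0,0,0],[0,0,-36,13,0,0,0],[0,0,-36,13,0,0,0]]}}

```text
clock: 11.5
position: [0.5705, 0.2489, 0.0464]
ee_rot: [-2.789, -0.078, 0.008]
force: [0.8, -0.6, -0.9]
width: 0.499
```

```bash
python3 crate.py
```

```text
[0.57046342 0.24893496 0.04643783] [ 0.7946697  -0.56422123 -0.85557529]
0.25 2 z [0.064 0.068 0.072]
0.26 17 z [0.055 0.058 0.061]
0.27 9 z [0.052 0.056 0.064]
0.28 18 z [0.039 0.056 0.061]
0.29 44 z [0.048 0.058 0.062]
0.3 77 z [0.049 0.065 0.095]
0.31 56 z [0.052 0.063 0.098]
0.32 37 z [0.057 0.062 0.099]
0.33 40 z [0.054 0.064 0.1  ]
0.34 29 z [0.047 0.061 0.099]
0.35 14 z [0.049 0.058 0.061]
0.36 11 z [0.053 0.056 0.06 ]
0.37 59 z [0.041 0.055 0.06 ]
0.38 41 z [0.051 0.056 0.06 ]
```

Crate flat on the deck: rim at 58–60 mm all along, rear wall about 16 mm past the crest. Now I'll retreat and head for the toggle.

Call:
{"op": "play_rows", "data": {"motion": [[0,0,15,-5.5,0,0,0],[0,0,25,-25,0,0,0],[-0.5,0,35,-60,0,0,0],[-1,0,45,-100,0,0,0],[-1,0,50,-145,0,0,0],[-1,0,50,-190,0,0,0],[-1,0,50,-220,0,0,0]]}}

```text
clock: 12.25
position: [0.5775, 0.1256, 0.2392]
ee_rot: [-2.789, -0.077, 0.003]
force: [0.3, 0.0, -0.4]
width: 0.114
```

```bash
cat >> h.py <<'E'
def con(x,y,z,lean=30):
    l=np.deg2rad(lean);zz=np.sin(l)*CX-np.cos(l)*np.array([0,0,1]);xx=-CY
    return C0+CM@[x,y,z],R.from_matrix(np.stack([xx,np.cross(zz,xx),zz],1))
E
python3 - <<'E'
from h import *
s=arm.observe();print(s["position"],s["width"],s["joints"])
p,q=con(0,0,0);rows([([.50,-.10,.30],q)],-1)
E
```

```text
[0.57753695 0.12562708 0.23922777] 0.11394636790169808 [ 0.34957671  0.4485076  -0.6201795   1.65633855 -0.10504968  1.04935524
 -0.10905054]
[-1, -89.1, 186.4, -133.9, 0.109, 0.805, 1.733],
```

Call:
{"op": "play_rows", "data": {"motion": [[-1,-9,18,-14,0.008,0.06,0.13],[-1,-18,37,-28,0.016,0.12,0.26],[-1,-27,56,-41,0.024,0.18,0.39],[-1,-36,75,-54,0.033,0.24,0.52],[-1,-45,93,-67,0.041,0.302,0.65],[-1,-54,112,-80,0.049,0.362,0.78],[-1,-63,130,-94,0.057,0.423,0.91],[-1,-72,149,-107,0.065,0.483,1.04],[-1,-81,168,-121,0.074,0.543,1.17],[-1,-89,186,-134,0.082,0.604,1.3]]}}

```text
clock: 13.25
position: [0.4996, -0.1003, 0.301]
ee_rot: [-2.122, 1.745, -0.474]
force: [-0.2, 0.3, 0.2]
width: 0.004
```

Run:
```python
from h import *
s=arm.observe();print(s["position"],s["width"],s["joints"])
rows([con(-.12,.085,.299),con(-.091,.085,.249),con(-.031,.085,.145)],-1)
```

```text
[ 0.49961283 -0.10029523  0.30095421] 0.0041347940288981025 [ 0.63069124 -0.03381949 -0.40587691  2.09335485 -0.29468634  0.63377164
 -0.95594264]
[-1, 114.2, 17.6, -2.8, 0.026, 0.199, 0.427], [-1, 125.6, 18.5, 53.9, 0.026, 0.199, 0.427], [-1, 149.2, 20.6, 171.6, 0.026, 0.199, 0.427],
```

Call:
{"op": "play_rows", "data": {"motion": [[-1,25,3,0,0.006,0.05,0.11],[-1,55,6,0,0.013,0.1,0.21],[-1,85,11,0,0.02,0.15,0.32],[-1,114,17.6,-3,0.026,0.199,0.427],[-1,114,17.6,-3,0.026,0.199,0.427],[-1,114,17.6,-3,0.026,0.199,0.427]]}}

```text
clock: 13.85
position: [0.5042, -0.2149, 0.2993]
ee_rot: [-1.662, 2.212, -0.593]
force: [-1.0, -0.5, 0.4]
width: 0.006
```

Run:
```python
from h import *
s=arm.observe();print(s["position"],s["width"],s["joints"])
rows([con(-.12,.085,.299),con(-.091,.085,.249),con(-.031,.085,.145)],-1)
p=arm.get_image("side");cv2.imwrite("pics/side4.png",cv2.resize(p["img"][60:330,170:340],(378,600),interpolation=cv2.INTER_CUBIC))
```

```text
[ 0.50417337 -0.21488419  0.29930016] 0.005845967874744816 [ 0.69529179  0.00306906 -0.37221383  2.08031574 -0.03808873  0.53497834
 -1.50204469]
[-1, 0.8, -0.1, 0.4, -0.001, 0.001, 0.002], [-1, 0.9, -0.1, 58.2, -0.001, 0.001, 0.002], [-1, 1.0, -0.0, 178.2, -0.001, 0.001, 0.002],
```

View pics/side4.png

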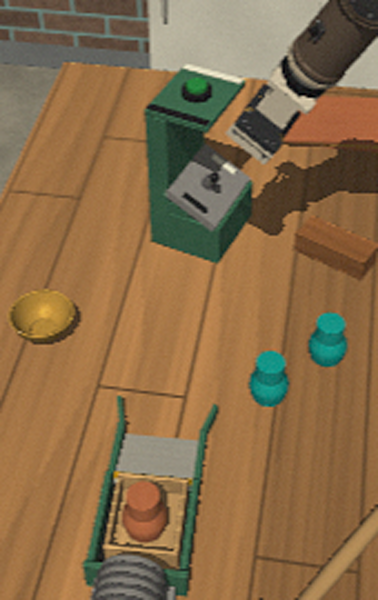

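Crate is home with the vase upright (145,512), and the toggle ball shows at (214,178). I'll reach in on the +y side.

Call:
{"op": "play_rows", "data": {"motion": [[-1,1,0,30,0,0,0.002],[-1,1,0,60,0,0,0.002],[-1,1,0,90,0,0,0.002],[-1,1,0,115,0,0,0.002],[-1,1,0,138,0,0,0.002],[-1,1,0,158,0,0,0.002],[-1,1,0,172,0,0,0.002],[-1,1,0,178,0,0,0.002],[-1,1,0,178,0,0,0.002]]}}

```text
clock: 14.8
position: [0.5896, -0.2396, 0.1448]
ee_rot: [-1.661, 2.212, -0.591]
force: [-0.4, -0.9, -0.4]
width: 0.004
```

Call:
{"op": "play_rows", "data": {"motion": [[-1,5,0,0,0,0,0],[-1,10,0,0,0,0,0],[-1,14,0,0,0,0,0],[-1,17,0,0,0,0,0],[-1,20,0,0,0,0,0]]}}

```text
clock: 15.3
position: [0.5838, -0.2595, 0.1451]
ee_rot: [-1.66, 2.212, -0.592]
force: [0.1, -0.2, 0.2]
width: 0.007
```

```bash
cat > st.py <<'E'
from h import *
s=arm.observe();print("console pos",((s["position"]-C0)@CM).round(4),"console force",(s["force"]@CM).round(2))
E
python3 st.py
```

```text
console pos [-0.0313  0.0653  0.1451] console force [ 0.11 -0.16  0.2 ]
```

Call:
{"op": "play_rows", "data": {"motion": [[-1,2,0,0,0,0,0],[-1,4,0,0,0,0,0],[-1,6,0,0,0,0,0],[-1,8,0,0,0,0,0],[-1,10,0,0,0,0,0]]}}

```text
clock: 15.8
position: [0.5813, -0.2684, 0.1452]
ee_rot: [-1.661, 2.211, -0.592]
force: [-0.2, 7.1, 4.1]
width: 0.001
```

```bash
python3 st.py
```

```text
console pos [-0.0312  0.0561  0.1452] console force [-2.2   6.71  4.06]
```

Call:
{"op": "play_rows", "data": {"motion": [[-1,1.5,0,0,0,0,0],[-1,3,0,0,0,0,0],[-1,4.5,0,0,0,0,0]]}}

```text
clock: 16.1
position: [0.5809, -0.2693, 0.1454]
ee_rot: [-1.665, 2.206, -0.589]
force: [-4.9, 13.6, 9.4]
width: 0.007
```

```bash
python3 st.py
```

```text
console pos [-0.0313  0.0551  0.1454] console force [-8.53 11.69  9.42]
```

Contact on the +y side, but 18 N and it isn't yielding, and part of the force is along the panel normal. I'll back off 4 mm and look.

Call:
{"op": "play_rows", "data": {"motion": [[-1,-3,0,0,0,0,0],[-1,-4,0,0,0,0,0]]}}

```text
clock: 16.3
position: [0.5822, -0.2649, 0.1455]
ee_rot: [-1.666, 2.205, -0.589]
force: [0.0, 0.2, -0.7]
width: 0.004
```

```bash
python3 st.py
python3 - <<'E'
from h import *
a=arm.get_image("side");b=arm.get_image("top")
x=cv2.resize(a["img"][80:190,220:310],(450,550),interpolation=cv2.INTER_CUBIC);y=cv2.resize(b["img"][130:240,320:390],(350,550),interpolation=cv2.INTER_CUBIC)
cv2.imwrite("pics/s5.png",np.hstack([x,y]))
for p,n in((a,"side"),(b,"top")):
    c=(cloud(p)-C0)@CM;m=(c[...,2]>.1)&(c[...,2]<.28)&(c[...,0]>-.12)&(c[...,0]<.0)&(c[...,1]<.12)&(c[...,1]>-.02)
    c0=(np.load(n+"0.npy")-C0)@CM
    ch=m&((abs(c-c0).max(-1)>.01))
    P=c[ch];print(n,len(P));print(P[::max(1,len(P)//30)].round(3).tolist())
print(arm.observe()["ft_torque"],arm.observe()["joints"])
E
```

```text
console pos [-0.0313  0.0597  0.1455] console force [-0.04  0.21 -0.68]
side 239
[[-0.055, -0.01, 0.261], [-0.035, 0.034, 0.224], [-0.047, 0.06, 0.241], [-0.047, 0.068, 0.242], [-0.044, 0.072, 0.24], [-0.116, 0.084, 0.272], [-0.082, 0.11, 0.274], [-0.051, 0.079, 0.238], [-0.093, 0.109, 0.273], [-0.05, 0.075, 0.23], [-0.097, 0.118, 0.276], [-0.047, 0.094, 0.238], [-0.082, 0.111, 0.261], [-0.108, 0.108, 0.268], [-0.051, 0.094, 0.234], [-0.086, 0.11, 0.258], [-0.114, 0.112, 0.269], [-0.068, 0.114, 0.25], [-0.093, 0.108, 0.254], [-0.12, 0.109, 0.264], [-0.085, 0.108, 0.247], [-0.113, 0.11, 0.259], [-0.076, 0.114, 0.243], [-0.103, 0.113, 0.253], [-0.104, 0.051, 0.208], [-0.093, 0.109, 0.242], [-0.099, 0.058, 0.206], [-0.091, 0.113, 0.239], [-0.099, 0.068, 0.209], [-0.103, 0.114, 0.239], [-0.093, 0.116, 0.233], [-0.103, 0.076, 0.207], [-0.102, 0.082, 0.206], [-0.105, 0.117, 0.224], [-0.098, 0.09, 0.192]]
top 719
[[-0.008, 0.063, 0.108], [-0.049, 0.119, 0.231], [-0.048, 0.107, 0.225], [-0.048, 0.09, 0.238], [-0.046, 0.077, 0.229], [-0.051, 0.09, 0.212], [-0.037, 0.032, 0.23], [-0.046, 0.056, 0.234], [-0.059, 0.089, 0.246], [-0.071, 0.12, 0.248], [-0.052, 0.057, 0.232], [-0.069, 0.1, 0.259], [-0.049, 0.035, 0.231], [-0.066, 0.08, 0.251], [-0.046, 0.014, 0.233], [-0.064, 0.062, 0.255], [-0.04, -0.019, 0.233], [-0.059, 0.034, 0.248], [-0.068, 0.055, 0.264], [-0.085, 0.116, 0.233], [-0.054, -0.007, 0.256], [-0.061, 0.012, 0.25], [-0.065, 0.014, 0.252], [-0.066, 0.008, 0.251], [-0.062, -0.013, 0.243], [-0.101, 0.109, 0.247], [-0.071, -0.011, 0.246], [-0.076, -0.013, 0.242], [-0.08, -0.02, 0.242], [-0.091, -0.006, 0.233], [-0.098, -0.01, 0.225], [-0.108, -0.017, 0.226]]
[ 0.13988735  0.51115355 -0.03412588] [ 0.59772014  0.3559744  -0.27879914  2.10377075  0.29450832  0.17845794
 -1.76359828]
```

View pics/s5.png

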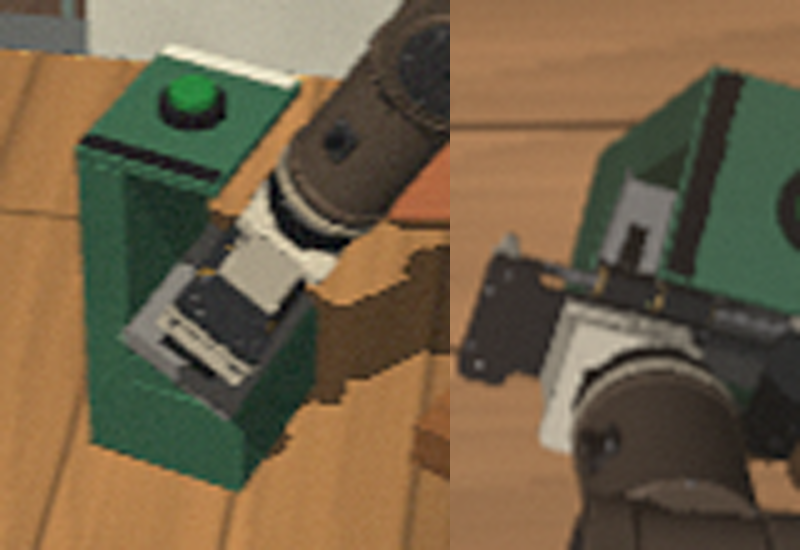

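The gripper hits nothing else: joint 6 is near its limit and the force fits the tapered fingertip wedging on the ball. The toggle is therefore felt on the off side. I'll back off, go 14 mm deeper with slightly less lean, and push again.

Run:
```python
from h import *
rows([con(-.0313,.070,.1455,28.5),con(-.024,.070,.133,27)],-1)
```

```text
[-1, -11.0, -0.2, -0.0, -0.027, 0.006, 0.005], [-1, -10.9, -0.2, 14.4, -0.053, 0.006, 0.005],
```

Call:
{"op": "play_rows", "data": {"motion": [[-1,-6,0,0,-0.013,0.003,0.003],[-1,-11,0,0,-0.027,0.006,0.005],[-1,-11,0,5,-0.04,0.006,0.005],[-1,-11,0,10,-0.053,0.006,0.005],[-1,-11,0,14.5,-0.053,0.006,0.005],[-1,-11,0,14.5,-0.053,0.006,0.005]]}}

```text
clock: 17.0
position: [0.592, -0.2571, 0.1319]
ee_rot: [-1.685, 2.249, -0.538]
force: [-0.3, 0.6, -0.0]
width: 0.007
```

```bash
python3 st.py; python3 -c "
from h import *
print(arm.observe()['joints'].round(3) if hasattr(arm.observe()['joints'],'round') else arm.observe()['joints']);rows([con(-.024,.052,.133,27)],-1)"
```

```text
console pos [-0.0241  0.0699  0.1319] console force [-0.49  0.45 -0.04]
[ 0.533  0.388 -0.243  2.06   0.299  0.243 -1.8  ]
[-1, 17.9, -0.6, -0.9, 0.001, 0.0, 0.0],
```

Call:
{"op": "play_rows", "data": {"motion": [[-1,4,0,0,0,0,0],[-1,8,0,0,0,0,0],[-1,11,0,0,0,0,0],[-1,13,0,0,0,0,0],[-1,15,0,0,0,0,0]]}}

```text
clock: 17.5
position: [0.588, -0.2698, 0.1321]
ee_rot: [-1.687, 2.246, -0.537]
force: [-3.8, 10.8, 7.5]
width: 0.005
```

```bash
python3 st.py
```

```text
console pos [-0.0243  0.0566  0.1321] console force [-6.67  9.32  7.49]
```

```bash
cat > tq.py <<'E'
from h import *
s=arm.observe();F=np.array(s["force"])@CM;T=np.array(s["ft_torque"])@CM
print("F",F.round(2),"T",T.round(3))
r=np.cross(F,T)/(F@F);u=F/np.linalg.norm(F);print("T.u",T@u)
q=R.from_rotvec(s["ee_rot"]).as_matrix();tip=(np.array(s["position"])-C0)@CM;zt=CM.T@q[:,2]
for off in(0,.019,.066,.12,.16,.2):
    o=tip-zt*off;print("ref",off,[ (o+r+u*t).round(3).tolist() for t in(-.08,-.04,0,.04,.08)])
E
python3 tq.py
```

```text
F [-6.67  9.32  7.49] T [1.667 1.016 0.733]
T.u 0.28063537264049065
ref 0 [[0.011, 0.095, -0.031], [-0.009, 0.122, -0.009], [-0.028, 0.149, 0.013], [-0.048, 0.177, 0.035], [-0.067, 0.204, 0.057]]
ref 0.019 [[0.002, 0.095, -0.014], [-0.018, 0.122, 0.008], [-0.037, 0.149, 0.03], [-0.057, 0.177, 0.052], [-0.076, 0.204, 0.074]]
ref 0.066 [[-0.019, 0.095, 0.028], [-0.039, 0.122, 0.05], [-0.058, 0.149, 0.072], [-0.078, 0.176, 0.094], [-0.097, 0.204, 0.116]]
ref 0.12 [[-0.044, 0.095, 0.076], [-0.063, 0.122, 0.098], [-0.083, 0.149, 0.12], [-0.102, 0.176, 0.142], [-0.122, 0.204, 0.164]]
ref 0.16 [[-0.062, 0.095, 0.112], [-0.081, 0.122, 0.134], [-0.101, 0.149, 0.156], [-0.12, 0.176, 0.178], [-0.14, 0.203, 0.199]]
ref 0.2 [[-0.08, 0.094, 0.148], [-0.1, 0.122, 0.169], [-0.119, 0.149, 0.191], [-0.139, 0.176, 0.213], [-0.158, 0.203, 0.235]]
```

Call:
{"op": "play_rows", "data": {"motion": [[-1,-3,0,0,0,0,0],[-1,-6,0,0,0,0,0],[-1,-6,0,0,0,0,0]]}}

```text
clock: 17.8
position: [0.5898, -0.2638, 0.1322]
ee_rot: [-1.687, 2.246, -0.537]
force: [0.9, -0.5, -0.4]
width: 0.006
```

```bash
python3 tq.py
```

```text
F [ 0.97 -0.2  -0.38] T [-0.003  0.558 -0.003]
T.u -0.10494915851517146
ref 0 [[0.089, 0.081, 0.641], [0.126, 0.073, 0.627], [0.162, 0.066, 0.613], [0.199, 0.059, 0.598], [0.236, 0.051, 0.584]]
ref 0.019 [[0.081, 0.081, 0.658], [0.117, 0.073, 0.644], [0.154, 0.066, 0.63], [0.19, 0.059, 0.615], [0.227, 0.051, 0.601]]
ref 0.066 [[0.059, 0.081, 0.7], [0.096, 0.073, 0.686], [0.133, 0.066, 0.671], [0.169, 0.058, 0.657], [0.206, 0.051, 0.643]]
ref 0.12 [[0.035, 0.081, 0.748], [0.071, 0.073, 0.734], [0.108, 0.066, 0.72], [0.145, 0.058, 0.705], [0.181, 0.051, 0.691]]
ref 0.16 [[0.017, 0.08, 0.784], [0.053, 0.073, 0.769], [0.09, 0.066, 0.755], [0.127, 0.058, 0.741], [0.163, 0.051, 0.727]]
ref 0.2 [[-0.001, 0.08, 0.819], [0.035, 0.073, 0.805], [0.072, 0.066, 0.791], [0.108, 0.058, 0.777], [0.145, 0.051, 0.762]]
```

The contact line from the torque lies on the fingers' -y side, so it is the ball, with high friction (about 1). A pure sideways push drags down on the ball as it tries to rise on its arc. I'll push along the arc instead: sideways while retreating.

Call:
{"op": "play_rows", "data": {"motion": [[-1,3,0,0,0,0,0],[-1,5,0,-1,0,0,0],[-1,7,0,-2.5,0,0,0],[-1,9,0,-4,0,0,0],[-1,11,0,-5.5,0,0,0]]}}

```text
clock: 18.3
position: [0.5842, -0.2738, 0.1372]
ee_rot: [-1.687, 2.246, -0.537]
force: [0.9, 1.8, -0.7]
width: 0.007
```

```bash
python3 st.py
```

```text
console pos [-0.0269  0.0517  0.1372] console force [ 0.39  1.96 -0.75]
```

It moves now at about 2 N. Continuing along the arc.

Call:
{"op": "play_rows", "data": {"motion": [[-1,3,0,-1.7,0,0,0],[-1,6,0,-3,0,0,0],[-1,9,0,-4.3,0,0,0],[-1,12,0,-5.3,0,0,0],[-1,15,0,-6.2,0,0,0],[-1,18,0,-6.8,0,0,0],[-1,21,0,-7.2,0,0,0],[-1,24,0,-7.4,0,0,0]]}}

```text
clock: 19.1
position: [0.5742, -0.2966, 0.1438]
ee_rot: [-1.687, 2.247, -0.537]
force: [-0.7, 0.9, -0.4]
width: 0.006
```

```bash
python3 st.py
```

```text
console pos [-0.0301  0.0271  0.1438] console force [-0.98  0.7  -0.38]
```

Call:
{"op": "play_rows", "data": {"motion": [[-1,3,0,0,0,0,0],[-1,6,0,0,0,0,0],[-1,9,0,0,0,0,0],[-1,12,0,0,0,0,0],[-1,15,0,0,0,0,0],[-1,17,0,0,0,0,0]]}}

```text
clock: 19.7
position: [0.5693, -0.3132, 0.1437]
ee_rot: [-1.686, 2.247, -0.537]
force: [-0.1, 0.3, 0.0]
width: 0.008
```

```bash
python3 st.py;python3 -c "
from h import *
print(arm.observe()['joints'])"
```

```text
console pos [-0.0301  0.0097  0.1437] console force [-0.16  0.22  0.01]
[ 0.76662946  0.3969968  -0.38086324  2.02159629  0.2436815   0.29001742
 -1.62416557]
```

Call:
{"op": "play_rows", "data": {"motion": [[-1,-4,0,0,0,0,0],[-1,-6,0,-20,0,0,0],[-1,-6,0,-50,0,0,0],[-1,-6,0,-85,0,0,0],[-1,-6,0,-120,0,0,0],[-1,-6,0,-155,0,0,0],[-1,-6,0,-190,0,0,0],[-1,-6,0,-225,0,0,0]]}}

```text
clock: 20.5
position: [0.4725, -0.2783, 0.3455]
ee_rot: [-1.687, 2.246, -0.537]
force: [0.3, -0.9, -0.3]
width: 0.006
```

```bash
python3 st.py
python3 - <<'E'
from h import *
for n in("top","side"):
    p=arm.get_image(n);c=(cloud(p)-C0)@CM
    m=(abs(c[...,1])<.06)&(c[...,0]>-.07)&(c[...,0]<.015)&(c[...,2]<.19)&(c[...,2]>.1)&((c@np.array([-.469,0,.883])-.1065)>.045)
    P=c[m];print(n,len(P),P.mean(0).round(3) if len(P) else "")
    if n=="side":cv2.imwrite("pics/s6.png",cv2.resize(p["img"][60:200,210:340],(557,600),interpolation=cv2.INTER_CUBIC))
B=C0+CM@np.array([.010,0,0])
print("button",B);rows([([B[0],B[1],.40],con(0,0,0,0)[1])],-1)
E
```

```text
console pos [-0.1329  0.0161  0.3455] console force [ 0.55 -0.76 -0.27]
top 37 [-0.04  -0.031  0.164]
side 20 [-0.042 -0.026  0.164]
button [ 0.60509805 -0.33380667  0.        ]
[-1, 15.6, -148.9, 19.7, -0.476, -0.002, 0.002],
```

View pics/s6.png

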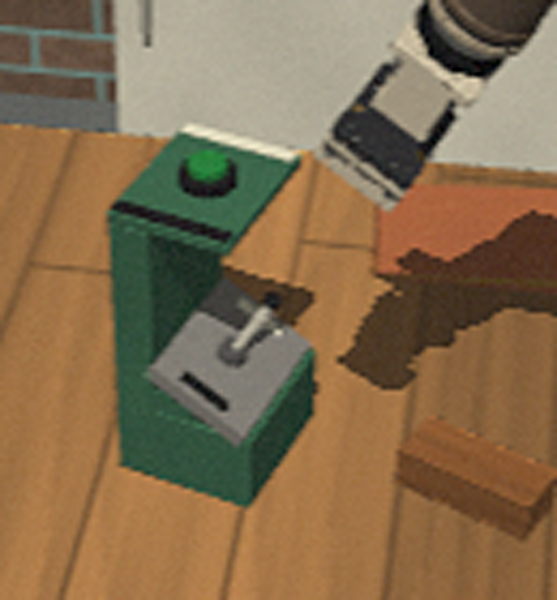

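The lever now rests on the white side: ball at y ≈ -30 mm, seen at (268,302). Next is the button.

Call:
{"op": "play_rows", "data": {"motion": [[-1,2,-25,-40,-0.1,0,0],[-1,6,-60,-30,-0.2,0,0],[-1,10,-90,-10,-0.3,0,0],[-1,13,-120,5,-0.4,0,0],[-1,15.6,-149,19.7,-0.476,-0.002,0.002],[-1,15.6,-149,19.7,-0.476,-0.002,0.002],[-1,15.6,-149,19.7,-0.476,-0.002,0.002]]}}

```text
clock: 21.3
position: [0.607, -0.333, 0.3962]
ee_rot: [1.885, -2.512, -0.006]
force: [-0.9, 0.8, 1.1]
width: 0.005
```

```bash
python3 -c "
from h import *
s=arm.observe();print(s['position'],s['force'],s['width']);rows([([.605,-.334,.325],con(0,0,0,0)[1]),([.605,-.334,.309],con(0,0,0,0)[1])],-1)"
```

```text
[ 0.6069802  -0.33304517  0.39621352] [-0.9326978   0.82058414  1.07398156] 0.005341589873582196
[-1, 1.6, 1.4, 71.2, 0.003, 0.002, 0.001], [-1, 1.6, 1.3, 87.2, 0.003, 0.002, 0.001],
```

Call:
{"op": "play_rows", "data": {"motion": [[-1,1.6,1.4,30,0,0,0],[-1,1.6,1.4,55,0,0,0],[-1,1.6,1.4,71,0,0,0],[-1,1.6,1.4,77,0,0,0],[-1,1.6,1.4,81,0,0,0],[-1,1.6,1.4,84,0,0,0],[-1,1.6,1.4,86,0,0,0],[-1,1.6,1.4,88,0,0,0]]}}

```text
clock: 22.1
position: [0.6048, -0.334, 0.3129]
ee_rot: [-1.885, 2.513, -0.0]
force: [-14.0, 2.7, 31.0]
width: 0.006
```

Call:
{"op": "play_rows", "data": {"motion": [[-1,0,0,-4,0,0,0],[-1,0,0,-40,0,0,0],[-1,0,40,-80,0,0,0],[-1,0,80,-100,0,0,0],[-1,0,120,-100,0,0,0]]}}

```text
clock: 22.6
position: [0.4903, -0.2997, 0.4171]
ee_rot: [-1.883, 2.509, -0.011]
force: [-0.1, 0.7, 0.7]
width: 0.003
```

Run:
```python
from h import *
for n in("top","side"):
    w=np.load(n+"0.npy").reshape(-1,3);im=cv2.imread(f"pics/{n}0.png").reshape(-1,3).astype(int)
    m=(abs(w[:,0]-.605)<.04)&(abs(w[:,1]+.334)<.04)&(w[:,2]>.29)
    g=m&(im[:,1]>im[:,2]+50);P=w[g&(w[:,2]>.306)]
    print(n,"green",len(P),P.mean(0).round(4),np.percentile(P[:,2],[5,25,50,75,95]).round(4),np.ptp(P[:,:2],axis=0))
    d=m&~g&(im.max(1)<70);print("dark ring",w[d].mean(0).round(4),np.percentile(w[d][:,2],[5,50,95]).round(4),np.ptp(w[d][:,:2],axis=0))
s=arm.observe();print(s["position"],s["force"])
p=arm.get_image("top");w=cloud(p).reshape(-1,3);im=p["img"].reshape(-1,3).astype(int)
g=(abs(w[:,0]-.605)<.04)&(abs(w[:,1]+.334)<.04)&(w[:,2]>.306)&(im[:,1]>im[:,2]+50);print("now",g.sum(),np.percentile(w[g][:,2],[5,50,95]) if g.any() else "")
```

```text
top green 128 [ 0.6037 -0.3346  0.3176] [0.3137 0.3159 0.3179 0.3192 0.3216] [0.03191627 0.03192325]
dark ring [ 0.6022 -0.3346  0.3056] [0.2952 0.3065 0.3117] [0.04947946 0.05787211]
side green 53 [ 0.6016 -0.3305  0.3166] [0.3114 0.3156 0.3171 0.3185 0.3199] [0.03196754 0.03659495]
dark ring [ 0.5992 -0.3213  0.3045] [0.2969 0.3049 0.3111] [0.04619049 0.06885123]
[ 0.4902574  -0.29965287  0.41706573] [-0.1362908   0.70704954  0.70269974]
now 129 [0.31330496 0.3174185  0.32134691]
```

At 31 N the fingers stood at 0.3129 m, against a button top of about 0.319 m when up. So it was at its hard stop, and it has since sprung back (0.3174 m). One final look before handing in.

```bash
python3 crate.py | tail -14
python3 - <<'E'
from h import *
p=arm.get_image("side");cv2.imwrite("pics/fin.png",cv2.resize(p["img"][70:370,150:360],(420,600),interpolation=cv2.INTER_CUBIC))
E
```

```text
0.24 1 z [0.035 0.035 0.035]
0.26 84 z [0.047 0.057 0.061]
0.27 15 z [0.052 0.058 0.064]
0.28 17 z [0.044 0.059 0.063]
0.29 18 z [0.04  0.056 0.062]
0.3 30 z [0.046 0.059 0.099]
0.31 39 z [0.056 0.062 0.098]
0.32 41 z [0.054 0.062 0.098]
0.33 32 z [0.049 0.06  0.098]
0.34 27 z [0.051 0.059 0.099]
0.35 12 z [0.052 0.056 0.059]
0.36 11 z [0.051 0.057 0.062]
0.37 46 z [0.05  0.055 0.06 ]
0.38 43 z [0.05  0.057 0.06 ]
```

View pics/fin.png

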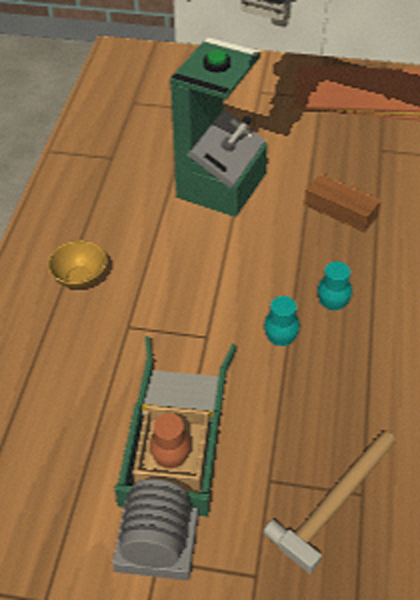

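All as wanted: vase upright in the crate (172,440), crate flat behind the lip, lever on the white side (240,128), bystanders unmoved.

```bash
python3 -c "
from cell import arm
print(arm.sign_off())"
```

```text
the job is handed in; nothing more can be done
None
```

I did every step in the order asked and handed the job in with the robot clock at about 23 s.

- **Vase and crate:** I stood the copper vase in the crate and let go, then pushed the crate up the ramp. It lies flat on the deck: its rim is 55–60 mm above the table all along, with the rear wall about 16 mm past the lip. The vase is still upright.
- **Toggle:** The depth data and the touch contact both showed it off, on the black side. My first two sideways pushes wedged on the ball at about 17 N and 14 N. I then pushed along the ball's arc and it flipped at about 2 N. The ball is now at console y of about -30 mm, the white side, which is on.
- **Start button:** I pressed it until it stopped. The fingertips stood at 0.313 m with 31 N on them, against a button top of about 0.319 m when up, and it sprang back. Full depth is inferred from those numbers because the joint value isn't reported. The peak of 31 N was higher than needed but under the 40 N limit.
- **Bystanders:** In the last picture the hammer, wood block and bowl look unmoved, and the arm touches nothing.

No final check failed or disagreed with the others.

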